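Changeover at the measuring stage

TASK

The brass bushing on the measuring stage has been measured: swap it with the dark steel bushing that waits in the tote's large compartment, so that the dark one ends on the stage and the brass one in the large compartment; the black rubber pad is free for parking one on the way. Put the two polymer bushings in the compartments that match their size as well: the small green one, now in the medium compartment, into the small one, and the orange one from the bench into the medium one. Stand every bushing upright on the floor of its place, set down rather than dropped, let go of it, and leave the computer mouse where it is.

Things in the scene. Friction and masses are not known exactly. Their poses are not given: they have to be found in the camera images.
- brass: Brass-yellow bushing, a plain tube standing upright: 52 mm outside diameter, 55 mm tall, 34 mm bore, about 550 g. Origin: centre of its underside; z is its axis. Starts on the stage. It may be gripped across the outside from above, centred 36 mm above its underside to keep fingertips clear of the rims.
- dark: Dark grey steel bushing, a plain tube standing upright: 52 mm outside diameter, 55 mm tall, 34 mm bore, about 500 g. Origin: centre of its underside; z is its axis. Starts in the large compartment. It may be gripped across the outside from above, centred 36 mm above its underside to keep fingertips clear of the rims.
- orange: Orange polymer bushing, a plain tube standing upright: 35 mm outside diameter, 50 mm tall, 21 mm bore, about 60 g. Origin: centre of its underside; z is its axis. Starts on the bare bench. It may be gripped across the outside from above, centred 36 mm above its underside to keep fingertips clear of the rims.
- green: Green polymer bushing, the smallest, a plain tube standing upright: 20 mm outside diameter, 45 mm tall, 12 mm bore, about 20 g. Origin: centre of its underside; z is its axis. Starts in the medium compartment. It may be gripped across the outside from above, centred 36 mm above its underside to keep fingertips clear of the rims.
- stage: The measuring stage, fixed: a black square base 96 x 96 mm, 12 mm high, on it an aluminium ring of 92 mm outside and 68 mm inside diameter that rises 10 mm above the base (rim 22 mm above the bench). The pocket inside the ring has the base's top as its floor, 12 mm above the underside. Origin: centre of its underside, on the bench; z up.
- bay_large: The large compartment (for the brass bushing): fixed blue insert 88 x 88 x 13 mm with a square pocket 68 x 68 mm, white floor 3 mm above its underside, walls 10 mm above the floor. Origin: centre of its underside, 4 mm above the bench; z up. One of three inserts, 90 mm apart in a row along their y, order varies, in a blue tote 105 x 285 mm, rim 17 mm above the bench.
- bay_medium: The medium compartment (for the orange bushing): fixed blue insert 88 x 88 x 13 mm with a square pocket 51 x 51 mm, white floor 3 mm above its underside, walls 10 mm above the floor. Origin: centre of its underside, 4 mm above the bench; z up. One of three inserts, 90 mm apart in a row along their y, order varies, in a blue tote 105 x 285 mm, rim 17 mm above the bench.
- bay_small: The small compartment (for the green bushing): fixed blue insert 88 x 88 x 13 mm with a square pocket 34 x 34 mm, white floor 3 mm above its underside, walls 10 mm above the floor. Origin: centre of its underside, 4 mm above the bench; z up. One of three inserts, 90 mm apart in a row along their y, order varies, in a blue tote 105 x 285 mm, rim 17 mm above the bench.
- pad: Free parking spot: a fixed black rubber pad 90 x 90 mm, 3 mm thick, on the bench. Origin: centre of its underside; z up.
- mouse: Black computer mouse, loose bystander: 100 x 60 mm, 31 mm high, long side along its x. Origin: centre of its underside. To be left where it is.

How it is judged (in metres and radians):
At the end, for the whole second after the job is handed in: The dark bushing is in the stage's pocket, the brass one in the large, the orange one in the medium and the green one in the small compartment: each within 12 mm of the centre of its place, standing on its floor (within 3 mm), upright (within 0.1 rad) and at rest (under 0.02 m/s) (horizontal distance between brass and bay_large below 0.012 m and z of brass in the frame of bay_large between 0 and 0.006 m and angle between each of brass, dark, orange, green's own z axis and vertical below 0.1 rad and linear speed of each of brass, dark, orange, green below 0.02 m/s and horizontal distance between dark and stage below 0.012 m and z of dark in the frame of stage between 0.009 and 0.015 m and horizontal distance between orange and bay_medium below 0.012 m and z of orange in the frame of bay_medium between 0 and 0.006 m and horizontal distance between green and bay_small below 0.012 m and z of green in the frame of bay_small between 0 and 0.006 m); the robot touches nothing.
It fails at once if the mouse is pushed away (more than 20 mm) (distance of mouse from where it was at the start of the episode above 0.02 m).
It fails at once if the brass bushing is dropped or slammed (faster than 0.6 m/s with its underside less than 35 mm above the bench) (linear speed of brass above 0.6 m/s and height (world z) of brass below 0.035 m).
It fails at once if the dark bushing is dropped or slammed (faster than 0.6 m/s with its underside less than 35 mm above the bench) (linear speed of dark above 0.6 m/s and height (world z) of dark below 0.035 m).
It fails at once if the orange bushing is dropped or slammed (faster than 0.6 m/s with its underside less than 35 mm above the bench) (linear speed of orange above 0.6 m/s and height (world z) of orange below 0.035 m).
It fails at once if the green bushing is dropped or slammed (faster than 0.6 m/s with its underside less than 35 mm above the bench) (linear speed of green above 0.6 m/s and height (world z) of green below 0.035 m).
It also fails if it takes over 120 s, if anything falls off the work surface, if the arm or the gripper's body presses on something with over 40 N, if the wrist force passes 120 N, or if a joint passes its speed limit or range.

ROBOT

A 6-joint arm with a two-finger parallel gripper is mounted at the origin on the work surface. World frame = base frame: x ahead of the robot, y to its left, z up, the work surface at z = 0. Lengths are in mm, angles in rad, forces in N, time in s.
With the tool pointing down it reaches from about 275 to 1000 mm from the base axis. Payload 8.4 kg.
Tool frame: the origin (TCP) lies on the centre line of the jaws, within the pads' length; the fingertips stand r.tip_reach ahead of it and the grasp point (between the pads) lies 11 mm behind it (r.tip_reach is the distance from the TCP to the fingertips, in mm); z points along the fingers, y is the line along which they close (so a half turn about z gives the same grasp; the last joint's range is limited). The gripper opens to 85 mm and grips with 20 to 120 N. Pads are 22 mm wide; open, the fingers measure 114 mm over their backs; the gripper's body (76 mm by 85 mm) begins 54 mm behind the grasp point. The pads swing forward as they close: fully open they stand 13 mm farther back than shut.
Start: joints at [-1.169, 0.353, 1.633, -0, 1.155, -0.002], TCP at [245.571, -574.737, 239.281] pointing down, gripper open.
Joint ranges: [-2.63, 2.63], [-0.92, 2.1], [0.06, 2.66], [-1.3, 4.44], [0, 2.69], [-3.02, 3.02]. Speed limits (rad/s): [2.22, 2.22, 2.79, 3.14, 3.14, 3.14].

INTERFACE

Orientations are given as [roll, pitch, yaw] about the fixed x, y, z axes, in that order (R = Rz(yaw) Ry(pitch) Rx(roll)).
In Python, from rig import r gives the robot as it stands.
- The arm moves only by the tool carry_out, never from a script. Its argument "targets" is a list of rows, each an object with "dp": the shift along the tool's x, y, z in mm, a list of three; "yaw": the turn about the tool's z in degrees. A call has 1 to 12 rows; each row is the pose to reach, as a shift and turn from the pose commanded when the call began, along the tool's axes at that moment; what a row does not reach only later rows make up. A row lasts 1/8 s, in which the tool goes at most 62.5 mm and 10.7 degrees, less where a joint would pass 70% of its speed; a pose out of reach is approached as far as the arm can. A call with a gripper value outside its range is refused whole. "fingers" is the opening, from -1 (shut) to 1 (fully open), so that 0 is half open, set as the call begins (left out, the last holds). The fingers move at their own pace and stop on an object; "grip_force" is the grip in N (left out, the last holds). Time passes only in rows, so rows that repeat a pose let the fingers close. It gives the time, the measured TCP pose, the force, the opening and the grip force at its end, in the units of the state.
- r.sense(): the state, without advancing time (a new reading comes with each control period).
- r.grab_frame(name): name is "scene" or "top" or "wrist"; returns the picture (420x560x3 uint8, red, green, blue); there is no depth.
- r.get_calibration(name): a dict with "fx", "fy", "cx", "cy" (pixels), "rvec" (rotation vector, rad) and "tvec" (3), from world to camera coordinates, as OpenCV has them. Camera axes: x right, y down, z forward; pixel columns grow to the right and rows downward; lengths in mm; the calibration is good to about 2 mm. A picture is of the moment at which its call begins: read the wrist's pose just before it. get_calibration takes no time and is no camera call; for the wrist camera it gives the pose at the moment of the call.
- r.sign_off(): hands the job in; it is judged then, once.
The state is a dict: "clock": time; "qpos": joint angles; "qvel": joint speeds; "joint_efforts": joint torques, N m; "eef_pos": TCP position; "tcp_rot": TCP orientation; "contact_force": force on the tool from outside, world axes, zero at the start; "wrist_torque": the same for the moment, N m; "opening": opening from 0.0 (shut) to 1.0 (fully open); "grasp_force": force on a finger pad.
Only numpy, scipy, OpenCV 4.12 (cv2) and the standard library are available. Lean on these libraries where they do the work, as an engineer would, in place of code of your own. Each camera call takes 0.05 s, during which the arm holds its last target. There are 200 camera calls.

## Working session

There is one attempt and no reset: what is moved stays moved. The work goes in short steps, Python scripts to look and compute and a tool call to move; the robot and the scene stay as the last step left them, time stands still between calls to the robot, and variables do not carry over. Pictures are saved under pics/ and viewed, at most 14 in all, crops included, and the job is handed in when it is done.

Besides the shell and the picture viewer there is one more tool, called as a command line: name --argument value ..., lists and objects as JSON in quotes. carry_out: Moves the arm, as the interface text tells. Its arguments: {"type":"object","properties":{"targets":{"type":"array","items":{"type":"object","properties":{"dp":{"type":"array","items":{"type":"number"}},"yaw":{"type":"number"}}}},"fingers":{"type":"number"},"grip_force":{"type":"number"}},"required":["targets"]}

```bash
ls; mkdir -p pics; python3 - <<'E'
from rig import r
import cv2
for n in("top","scene"):
    print(n,r.get_calibration(n)); cv2.imwrite(f"pics/{n}0.png",r.grab_frame(n)[:,:,::-1])
print(r.sense(),r.tip_reach)
E
```

```text
pics
top {'fx': 403.4139145712711, 'fy': 403.4139145712711, 'cx': 279.51758286933205, 'cy': 205.6087530920074, 'rvec': array([ 2.15873898, -2.20949377,  0.06929734]), 'tvec': array([ 19.49404544, 539.60012739, 968.6932581 ])}
scene {'fx': 422.8404745849225, 'fy': 422.8404745849225, 'cx': 283.1204816774906, 'cy': 209.33017848671864, 'rvec': array([ 1.98271463,  1.49166213, -0.61209682]), 'tvec': array([-162.52662006, -353.65824417, 1141.55831239])}
{'clock': 0.1, 'qpos': array([-1.16939645e+00,  3.53546722e-01,  1.63409238e+00, -2.45454868e-05,
        1.15515973e+00, -2.37713700e-03]), 'qvel': array([ 0.00248309, -0.00024434,  0.00038402,  0.00089995, -0.00154345,
       -0.00142822]), 'joint_efforts': array([-3.46867355e-04, -6.06359768e+01, -3.42820680e+01, -6.10869188e-05,
        3.98805845e-03,  6.58334699e-06]), 'eef_pos': array([ 245.40058458, -574.34915289,  238.64286696]), 'tcp_rot': array([-3.14038643e+00,  1.95763963e-05,  4.03786947e-01]), 'contact_force': array([ 0.27017697, -0.39550747,  0.42593876]), 'wrist_torque': array([ 0.01977563, -0.01913162, -0.03019895]), 'grasp_force': 0.0, 'opening': 0.9988310939812011} 8.0
```

View pics/top0.png

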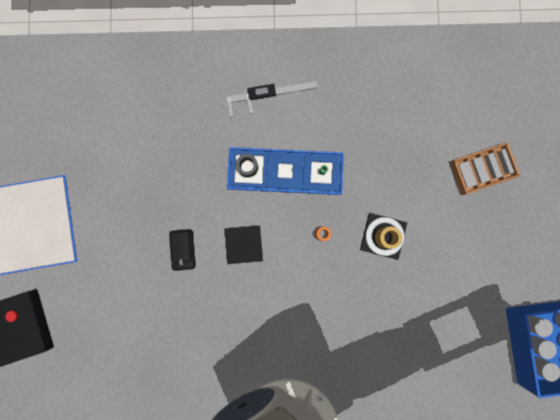

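View pics/scene0.png

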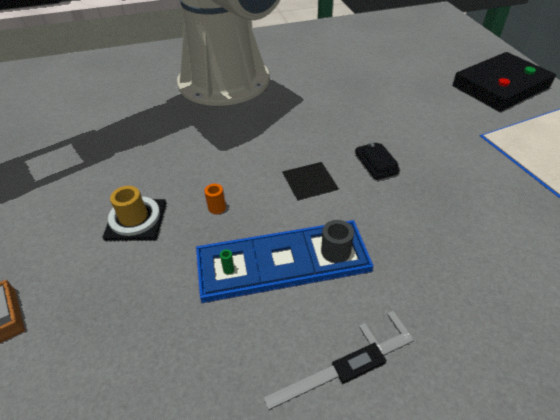

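The top view shows the tote with dark in the large compartment at (247,167), the small compartment at (286,171) and green in the medium one at (322,171). Brass is on the stage (385,237), orange is at (323,234), the pad at (243,244) and the mouse at (182,250). The scene view shows the same layout.

```bash
cat > h.py <<'E'
import numpy as np, cv2
from scipy.optimize import least_squares
from rig import r
def cal(n):
    c=r.get_calibration(n); K=np.array([[c['fx'],0,c['cx']],[0,c['fy'],c['cy']],[0,0,1.]])
    return K,np.array(c['rvec']),np.array(c['tvec'])
def p2w(c,uv,z):
    K,rv,t=c; R=cv2.Rodrigues(rv)[0]; d=R.T@np.linalg.inv(K)@[uv[0],uv[1],1]; o=-R.T@t
    return (o+d*(z-o[2])/d[2])[:2]
def proj(c,P): return cv2.projectPoints(np.float64(P),c[1],c[2],c[0],None)[0].reshape(-1,2)
def hullc(pts):
    m=cv2.moments(cv2.convexHull(np.float32(pts))); return np.array([m['m10'],m['m01']])/m['m00'],m['m00']
def blob(mask,near):
    "component nearest to a pixel"
    n,l,s,ce=cv2.connectedComponentsWithStats(np.uint8(mask))
    i=min((i for i in range(1,n) if s[i,4]>15),key=lambda i:np.hypot(*(ce[i]-near)))
    ys,xs=np.nonzero(l==i)
    return np.concatenate([np.c_[xs+a,ys+b] for a in(-.5,.5) for b in(-.5,.5)])
def solid(c,pts,shape,z0):
    "xy of an object whose convex silhouette is that of shape (Nx3, about its origin) standing at z0"
    m,A=hullc(pts); x=p2w(c,m,z0+20)
    for _ in range(8):
        q,Aq=hullc(proj(c,shape+[x[0],x[1],z0])); x=x+p2w(c,m,z0+20)-p2w(c,q,z0+20)
    return x,A/Aq
a=np.arange(0,2*np.pi,.1)
def tube(d,h): return np.concatenate([np.c_[d/2*np.cos(a),d/2*np.sin(a),0*a+z] for z in(0,h)])
T=dict(brass=tube(52,55),dark=tube(52,55),orange=tube(35,50),green=tube(20,45))
def hsv(im): return [x.astype(int) for x in cv2.split(cv2.cvtColor(im,cv2.COLOR_RGB2HSV))]
def masks(im):
    H,S,V=hsv(im)
    return dict(brass=(H>14)&(H<28)&(S>110),orange=(H<13)&(S>170)&(V>100),green=(H>45)&(H<85)&(S>100),
      blue=(H>100)&(H<125)&(S>120),black=(V<50),white=(S<40)&(V>190))
E
python3 - <<'E'
from h import *
near=dict(top=dict(brass=(388,237),orange=(323,234),green=(322,171),blue=(286,171),pad=(243,244),mouse=(182,250),dark=(247,167),ring=(385,237),w1=(248,168),w2=(286,171),w3=(321,173)),
 scene=dict(brass=(128,205),orange=(215,198),green=(227,262),blue=(285,260),pad=(310,180),mouse=(377,160),dark=(337,240)))
for n in near:
    c=cal(n); im=r.grab_frame(n); m=masks(im); N=near[n]
    for o,z in(("brass",12),("orange",0),("green",7)):
        print(n,o,solid(c,blob(m[o],N[o]),T[o],z))
    p=blob(m['blue'],N['blue']); w=np.array([p2w(c,q,17) for q in cv2.convexHull(np.float32(p)).reshape(-1,2)],np.float32)
    print(n,'tote',cv2.minAreaRect(w))
    for o,z in(("pad",3),("mouse",10)):
        w=np.array([p2w(c,q,z) for q in blob(m['black'],N[o])],np.float32); print(n,o,cv2.minAreaRect(w))
    if n=="top":
        for k,z,mm in(("ring",22,'white'),("w1",7,'white'),("w2",7,'white'),("w3",7,'white')):
            w=np.array([p2w(c,q,z) for q in blob(m[mm],N[k])],np.float32); print(k,cv2.minAreaRect(w))
    print(n,'dark approx',p2w(c,N['dark'],62 if n=='top' else 35))
c=cal('wrist');print(c, -cv2.Rodrigues(c[1])[0].T@c[2])
E
```

```text
top brass (array([ 457.79345998, -247.06801278]), 0.9644970919119943)
top orange (array([290.0815973 , 655.10000756]), 0.28270364625517924)
top green (array([ 624.27306448, -100.58530161]), 0.5605866048618534)
top tote ((626.7780151367188, -8.2607421875), (285.08587646484375, 106.04668426513672), 85.86276245117188)
top pad ((446.82244873046875, 99.40769958496094), (86.01898193359375, 87.16748046875), 3.8528008460998535)
top mouse ((438.8908386230469, 248.83067321777344), (97.40013122558594, 58.1740608215332), 3.7687807083129883)
ring ((460.0508117675781, -246.775146484375), (89.77300262451172, 89.37699127197266), 88.6670913696289)
w1 ((642.8316650390625, 85.75341796875), (27.489877700805664, 25.167022705078125), 88.62879943847656)
w2 ((628.032958984375, -7.420490264892578), (34.86747741699219, 35.1684455871582), 88.563720703125)
w3 ((621.4581909179688, -97.6357421875), (52.290260314941406, 52.278621673583984), 85.00666809082031)
top dark approx [629.85016984  81.24491339]
scene brass (array([ 461.96514502, -249.37840397]), 0.9998717241237473)
scene orange (array([269.03412556, 668.46475302]), 0.15380033720467184)
scene green (array([ 626.78931676, -101.47916428]), 0.8805480824481617)
scene tote ((636.4774780273438, -10.019668579101562), (284.99615478515625, 115.81877899169922), 85.80770874023438)
scene pad ((453.30316162109375, 96.83958435058594), (90.60161590576172, 89.44821166992188), 3.7528388500213623)
scene mouse ((443.2687683105469, 248.7167510986328), (111.61223602294922, 71.34923553466797), 4.054427623748779)
scene dark approx [639.62171828  83.35950703]
(array([[376.62686003,   0.        , 280.8907989 ],
       [  0.        , 376.62686003, 210.09393991],
       [  0.        ,   0.        ,   1.        ]]), array([-2.39327055,  1.5806969 ,  0.2521799 ]), array([-625.8507596 ,  -40.67956575,  380.29634834])) [ 318.61260028 -544.78967182  373.71049936]
```

carry_out --targets '[{"dp": [40, -38, -20], "yaw": 4}, {"dp": [90, -84, -46], "yaw": 10}, {"dp": [135, -126, -46], "yaw": 16}, {"dp": [178, -168, -46], "yaw": 23.1}, {"dp": [221, -209, -46], "yaw": 23.1}, {"dp": [264, -250, -46], "yaw": 23.1}, {"dp": [307, -290, -46], "yaw": 23.1}, {"dp": [350, -330, -46], "yaw": 23.1}, {"dp": [380, -360, -46], "yaw": 23.1}, {"dp": [392, -371, -46], "yaw": 23.1}, {"dp": [392, -371, -46], "yaw": 23.1}, {"dp": [392, -371, -46], "yaw": 23.1}]'

```text
clock: 1.7
eef_pos: [459.8, -80.6, 285.2]
tcp_rot: [3.141, 0.0, -0.0]
contact_force: [-0.9, -0.3, 0.4]
opening: 1.0
grasp_force: 0.0
```

```bash
python3 - <<'E'
from h import *
c=cal('wrist'); im=r.grab_frame('wrist'); np.savez('w1.npz',im=im,K=c[0],rv=c[1],t=c[2])
cv2.imwrite('pics/w1.png',im[:,:,::-1]); s=r.sense(); print(s['eef_pos'],s['tcp_rot'])
R=cv2.Rodrigues(c[1])[0]; print(-R.T@c[2],R[2])
g=dict(stage=(460,-247,22),large=(633,81,7),small=(627,-8,7),med=(622,-98,7),orange=(460,-95,25),pad=(448,98,3))
for k,v in g.items(): print(k,proj(c,[v]))
E
```

```text
[459.819478   -80.70031756 285.18257216] [ 3.14127322e+00  3.84371854e-04 -6.22515719e-04]
[539.40569493 -81.90638664 420.01515805] [-3.10450435e-01 -5.87978274e-04 -9.50589387e-01]
stage [[434.88693433 165.05100865]]
large [[111.68613014 -14.83708482]]
small [[204.31821812  -7.84954461]]
med [[297.022815    -2.08943558]]
orange [[292.95887053 165.70669933]]
pad [[121.09107285 172.46107018]]
```

View pics/w1.png

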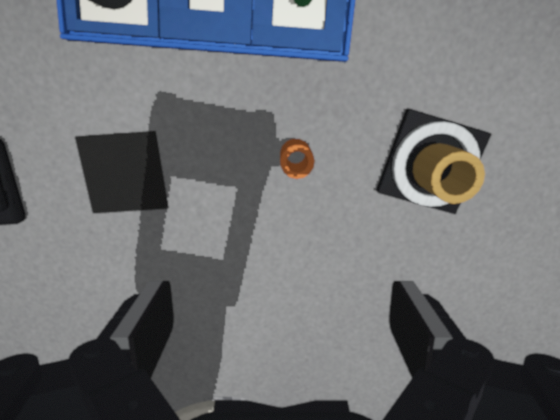

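The wrist view has stage ring (437,165), brass rim (458,176), orange (297,158) and pad (122,172). The tote is only partly in frame at the top.

```bash
cat >> h.py <<'E'
def rect(c,mask,near,z):
    w=np.array([p2w(c,q,z) for q in blob(mask,near)],np.float32); return cv2.minAreaRect(w)
E
python3 - <<'E'
from h import *
d=np.load('w1.npz'); im=d['im']; c=(d['K'],d['rv'],d['t']); m=masks(im)
print('brass',solid(c,blob(m['brass'],(450,172)),T['brass'],12))
H,S,V=hsv(im); o=((H<16)|(H>172))&(S>120)
print('orange',solid(c,blob(o,(297,158)),T['orange'],0))
print('rim px',im[140:176:5,297],im[158,280:315:5])
print('pad',rect(c,m['black'],(122,172),3))
w=(S<45)&(V>190); print('ring',rect(c,w,(432,165),22))
# top image: better orange
it=r.grab_frame('top'); ct=cal('top'); H,S,V=hsv(it); o=((H<16)|(H>172))&(S>120)
print('orange top',solid(ct,blob(o,(323,234)),T['orange'],0))
E
```

```text
brass (array([ 456.78299177, -251.024744  ]), 0.9627497233606539)
orange (array([469.15314542, -97.88996237]), 0.9211274309972608)
rim px [[107  61  34]
 [185 114  63]
 [130  78  47]
 [ 81  82  83]
 [ 81  81  82]
 [105  59  30]
 [107  61  32]
 [186 115  63]] [[106  72  55]
 [126  72  36]
 [ 82  83  83]
 [ 81  83  83]
 [ 82  83  84]
 [ 97  56  32]
 [127  72  37]]
pad ((447.232421875, 95.61061096191406), (89.8653335571289, 88.84864807128906), 3.751840829849243)
ring ((462.5662536621094, -243.6733856201172), (78.60440826416016, 90.66047668457031), 61.11268615722656)
orange top (array([ 618.87685988, -493.21067205]), 6.986276263915325)
```

carry_out --targets '[{"dp": [-1, 40, 10]}, {"dp": [-2, 90, 40]}, {"dp": [-2, 140, 80]}, {"dp": [-2, 169, 110]}, {"dp": [-2, 169, 140]}, {"dp": [-2, 169, 170]}, {"dp": [-2, 169, 200]}, {"dp": [-2, 169, 220]}, {"dp": [-2, 169, 235]}, {"dp": [-2, 169, 245]}, {"dp": [-2, 169, 248]}, {"dp": [-2, 169, 248]}]'

```text
schema error: expected keys dp, yaw
```

carry_out --targets '[{"dp": [0, 0, 0]}, {"dp": [0, 0, 0]}, {"dp": [0, 0, 0]}, {"dp": [0, 0, 0]}, {"dp": [0, 0, 0]}, {"dp": [0, 0, 0]}, {"dp": [0, 0, 0]}, {"dp": [0, 0, 0]}]' --fingers -1 --grip_force 60

```text
schema error: expected keys dp, yaw
```

carry_out --targets '[{"dp": [-1, 40, 10], "yaw": 0}, {"dp": [-2, 90, 40], "yaw": 0}, {"dp": [-2, 140, 80], "yaw": 0}, {"dp": [-2, 169, 110], "yaw": 0}, {"dp": [-2, 169, 140], "yaw": 0}, {"dp": [-2, 169, 170], "yaw": 0}, {"dp": [-2, 169, 200], "yaw": 0}, {"dp": [-2, 169, 220], "yaw": 0}, {"dp": [-2, 169, 235], "yaw": 0}, {"dp": [-2, 169, 245], "yaw": 0}, {"dp": [-2, 169, 248], "yaw": 0}, {"dp": [-2, 169, 248], "yaw": 0}]'

```text
clock: 3.3
eef_pos: [458.6, -248.7, 37.6]
tcp_rot: [3.141, -0.0, 0.001]
contact_force: [-0.0, -0.1, -0.6]
opening: 1.003
grasp_force: 0.0
```

carry_out --targets '[{"dp": [0, 0, 0], "yaw": 0}, {"dp": [0, 0, 0], "yaw": 0}, {"dp": [0, 0, 0], "yaw": 0}, {"dp": [0, 0, 0], "yaw": 0}, {"dp": [0, 0, 0], "yaw": 0}, {"dp": [0, 0, 0], "yaw": 0}, {"dp": [0, 0, 0], "yaw": 0}, {"dp": [0, 0, 0], "yaw": 0}]' --fingers -1 --grip_force 60

```text
clock: 4.3
eef_pos: [458.9, -249.0, 38.3]
tcp_rot: [3.141, -0.001, 0.001]
contact_force: [-1.6, 0.3, 9.7]
opening: 0.597
grasp_force: 61.0
```

carry_out --targets '[{"dp": [0, 0, -15], "yaw": 0}, {"dp": [0, 0, -40], "yaw": 0}, {"dp": [0, 0, -70], "yaw": 0}, {"dp": [0, -25, -80], "yaw": 0}, {"dp": [-2, -70, -80], "yaw": 0}, {"dp": [-4, -120, -80], "yaw": 0}, {"dp": [-6, -170, -80], "yaw": 0}, {"dp": [-8, -220, -80], "yaw": 0}, {"dp": [-10, -270, -80], "yaw": 0}, {"dp": [-11, -315, -80], "yaw": 0}, {"dp": [-11, -340, -80], "yaw": 0}, {"dp": [-11, -345, -80], "yaw": 0}]'

```text
clock: 5.8
eef_pos: [446.9, 97.8, 117.8]
tcp_rot: [-3.141, -0.0, 0.003]
contact_force: [-1.0, 0.5, -4.5]
opening: 0.598
grasp_force: 63.8
```

carry_out --targets '[{"dp": [0, 0, 10], "yaw": 0}, {"dp": [0, 0, 30], "yaw": 0}, {"dp": [0, 0, 50], "yaw": 0}, {"dp": [0, 0, 65], "yaw": 0}, {"dp": [0, 0, 75], "yaw": 0}, {"dp": [0, 0, 81], "yaw": 0}, {"dp": [0, 0, 85], "yaw": 0}, {"dp": [0, 0, 87], "yaw": 0}, {"dp": [0, 0, 88], "yaw": 0}, {"dp": [0, 0, 88.5], "yaw": 0}, {"dp": [0, 0, 88.5], "yaw": 0}]'

```text
clock: 7.18
eef_pos: [447.4, 96.6, 29.4]
tcp_rot: [-3.141, -0.001, 0.001]
contact_force: [-2.3, 0.1, 4.4]
opening: 0.599
grasp_force: 64.6
```

carry_out --targets '[{"dp": [0, 0, 0], "yaw": 0}, {"dp": [0, 0, 0], "yaw": 0}, {"dp": [0, 0, 0], "yaw": 0}, {"dp": [0, 0, 0], "yaw": 0}, {"dp": [0, 0, 0], "yaw": 0}, {"dp": [0, 0, 0], "yaw": 0}]' --fingers 1

```text
clock: 7.92
eef_pos: [447.1, 96.4, 28.8]
tcp_rot: [3.142, 0.0, 0.001]
contact_force: [-0.1, -0.1, 0.2]
opening: 1.004
grasp_force: 0.0
```

carry_out --targets '[{"dp": [0, 0, -10], "yaw": 0}, {"dp": [0, 0, -35], "yaw": 0}, {"dp": [0, 0, -75], "yaw": 0}, {"dp": [0, 0, -120], "yaw": 0}, {"dp": [20, 15, -160], "yaw": 0}, {"dp": [50, 35, -200], "yaw": 0}, {"dp": [85, 60, -210], "yaw": 0}, {"dp": [120, 85, -210], "yaw": 0}, {"dp": [145, 102, -210], "yaw": 0}, {"dp": [153, 107, -210], "yaw": 0}, {"dp": [153, 107, -210], "yaw": 0}]'

```text
clock: 9.3
eef_pos: [599.9, -10.4, 238.8]
tcp_rot: [-3.141, 0.001, 0.0]
contact_force: [0.1, 0.6, 0.1]
opening: 1.003
grasp_force: 0.0
```

```bash
python3 - <<'E'
from h import *
c=cal('wrist'); im=r.grab_frame('wrist'); np.savez('w2.npz',im=im,K=c[0],rv=c[1],t=c[2])
cv2.imwrite('pics/w2.png',im[:,:,::-1]); s=r.sense(); print(s['eef_pos'],s['tcp_rot'])
E
```

```text
[599.38564191 -10.0557905  238.78872019] [-3.14133048e+00  9.05928423e-04  6.18116418e-04]
```

View pics/w2.png

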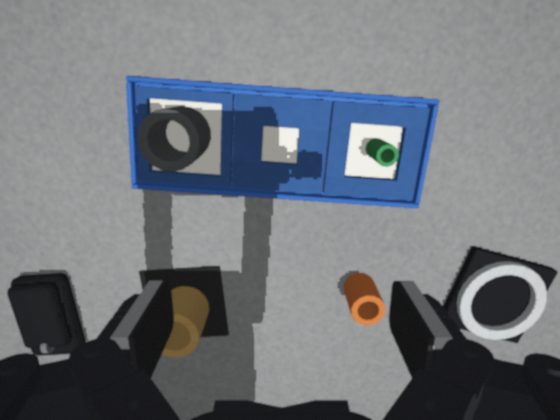

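The wrist view shows the tote (128–437, 76–207), with the dark bushing at (173,138) and green at (384,152). Orange is at (364,298), the empty stage ring at (502,300), and brass stands on the pad at (185,320).

```bash
cat > a.py <<'E'
from h import *
d=np.load('w2.npz'); im=d['im']; c=(d['K'],d['rv'],d['t']); m=masks(im); H,S,V=hsv(im)
print('ring',rect(c,(S<45)&(V>170),(502,300),22))
bl=(H>100)&(H<125)&(S>120); p=blob(cv2.morphologyEx(np.uint8(bl),1*0+cv2.MORPH_CLOSE,np.ones((5,5))),(280,142))
print('tote',cv2.minAreaRect(np.array([p2w(c,q,17) for q in cv2.convexHull(np.float32(p)).reshape(-1,2)],np.float32)))
g=(H>45)&(H<85)&(S>100); print('green',solid(c,blob(g,(384,152)),T['green'],7))
o=((H<16)|(H>172))&(S>120); print('orange',solid(c,blob(o,(364,298)),T['orange'],0))
dk=(V<95)&(S<70); print('dark',solid(c,blob(dk,(173,138)),T['dark'],7))
dk=(V<75)&(S<50); print('dark2',solid(c,blob(dk,(173,138)),T['dark'],7))
w=(S<45)&(V>110)
print('wsmall',rect(c,w,(280,145),7)); print('wmed',rect(c,w|g,(375,150),7))
E
python3 a.py
```

```text
ring ((459.89117431640625, -249.08929443359375), (92.2193374633789, 91.40180969238281), 17.766828536987305)
tote ((627.3389282226562, -10.820404052734375), (283.97772216796875, 104.7806396484375), 85.86504364013672)
green (array([ 623.50885229, -103.75121749]), 0.8201964946914052)
orange (array([468.71376631, -97.92705027]), 0.9379086885382978)
dark (array([637.22040992,  80.78110521]), 0.9734143423147866)
dark2 (array([637.44747059,  80.83713033]), 0.9354887602685225)
wsmall ((626.6092529296875, -10.81669807434082), (35.73857116699219, 34.7736701965332), 85.97002410888672)
wmed ((619.6650390625, -101.91732788085938), (52.02608108520508, 52.990577697753906), 85.93023681640625)
```

carry_out --targets '[{"dp": [15, -35, 30], "yaw": 0}, {"dp": [30, -75, 70], "yaw": 0}, {"dp": [37, -91, 110], "yaw": 0}, {"dp": [37, -91, 140], "yaw": 0}, {"dp": [37, -91, 165], "yaw": 0}, {"dp": [37, -91, 185], "yaw": 0}, {"dp": [37, -91, 198], "yaw": 0}, {"dp": [37, -91, 205], "yaw": 0}, {"dp": [37, -91, 207], "yaw": 0}, {"dp": [37, -91, 207], "yaw": 0}]'

```text
clock: 10.6
eef_pos: [637.6, 80.5, 32.3]
tcp_rot: [-3.141, -0.001, 0.0]
contact_force: [0.3, -0.9, 0.7]
opening: 1.004
grasp_force: 0.0
```

carry_out --targets '[{"dp": [0, 0, 0], "yaw": 0}, {"dp": [0, 0, 0], "yaw": 0}, {"dp": [0, 0, 0], "yaw": 0}, {"dp": [0, 0, 0], "yaw": 0}, {"dp": [0, 0, 0], "yaw": 0}, {"dp": [0, 0, 0], "yaw": 0}, {"dp": [0, 0, 0], "yaw": 0}, {"dp": [0, 0, 0], "yaw": 0}]' --fingers -1 --grip_force 60

```text
clock: 11.6
eef_pos: [637.6, 81.0, 32.8]
tcp_rot: [-3.141, -0.001, 0.0]
contact_force: [-2.2, 2.1, 7.7]
opening: 0.6
grasp_force: 61.7
```

carry_out --targets '[{"dp": [0, 0, -15], "yaw": 0}, {"dp": [0, 0, -45], "yaw": 0}, {"dp": [0, 0, -75], "yaw": 0}, {"dp": [-15, 28, -80], "yaw": 0}, {"dp": [-38, 70, -80], "yaw": 0}, {"dp": [-62, 116, -80], "yaw": 0}, {"dp": [-87, 162, -80], "yaw": 0}, {"dp": [-112, 208, -80], "yaw": 0}, {"dp": [-137, 254, -80], "yaw": 0}, {"dp": [-160, 298, -80], "yaw": 0}, {"dp": [-174, 324, -80], "yaw": 0}, {"dp": [-177.5, 330, -80], "yaw": 0}]'

```text
clock: 13.1
eef_pos: [458.7, -250.9, 112.1]
tcp_rot: [3.142, 0.0, -0.002]
contact_force: [0.4, -0.5, -5.3]
opening: 0.602
grasp_force: 64.4
```

carry_out --targets '[{"dp": [0, 0, 5], "yaw": 0}, {"dp": [0, 0, 20], "yaw": 0}, {"dp": [0, 0, 40], "yaw": 0}, {"dp": [0, 0, 55], "yaw": 0}, {"dp": [0, 0, 65], "yaw": 0}, {"dp": [0, 0, 70], "yaw": 0}, {"dp": [0, 0, 73], "yaw": 0}, {"dp": [0, 0, 74.5], "yaw": 0}, {"dp": [0, 0, 74.5], "yaw": 0}]'

```text
clock: 14.22
eef_pos: [460.1, -249.7, 37.9]
tcp_rot: [3.141, -0.001, 0.0]
contact_force: [-1.9, 0.1, -1.3]
opening: 0.599
grasp_force: 64.7
```

carry_out --targets '[{"dp": [0, 0, 0.5], "yaw": 0}, {"dp": [0, 0, 0.8], "yaw": 0}, {"dp": [0, 0, 0.8], "yaw": 0}]'

```text
clock: 14.6
eef_pos: [460.1, -249.7, 37.8]
tcp_rot: [3.141, -0.001, 0.0]
contact_force: [-3.7, 3.0, 13.1]
opening: 0.601
grasp_force: 66.1
```

carry_out --targets '[{"dp": [0, 0, 0], "yaw": 0}, {"dp": [0, 0, 0], "yaw": 0}, {"dp": [0, 0, 0], "yaw": 0}, {"dp": [0, 0, 0], "yaw": 0}, {"dp": [0, 0, 0], "yaw": 0}, {"dp": [0, 0, 0], "yaw": 0}]' --fingers 1

```text
clock: 15.35
eef_pos: [459.9, -249.6, 36.5]
tcp_rot: [3.142, -0.0, 0.001]
contact_force: [-0.1, 0.1, -0.1]
opening: 1.001
grasp_force: 0.0
```

carry_out --targets '[{"dp": [0, 0, -15], "yaw": 0}, {"dp": [0, 0, -55], "yaw": 0}, {"dp": [0, -5, -95], "yaw": 0}, {"dp": [-2, -50, -100], "yaw": 0}, {"dp": [-4, -105, -100], "yaw": 0}, {"dp": [-6, -160, -100], "yaw": 0}, {"dp": [-8, -215, -100], "yaw": 0}, {"dp": [-10, -270, -100], "yaw": 0}, {"dp": [-12, -320, -100], "yaw": 0}, {"dp": [-12.5, -344, -90], "yaw": 0}, {"dp": [-12.5, -346, -75], "yaw": 0}, {"dp": [-12.5, -346, -50], "yaw": 0}]'

```text
clock: 16.85
eef_pos: [447.8, 96.3, 86.7]
tcp_rot: [-3.141, -0.002, 0.001]
contact_force: [0.1, -0.3, -1.2]
opening: 0.996
grasp_force: 0.0
```

carry_out --targets '[{"dp": [0, 0, 20], "yaw": 0}, {"dp": [0, 0, 38], "yaw": 0}, {"dp": [0, 0, 51], "yaw": 0}, {"dp": [0, 0, 57], "yaw": 0}, {"dp": [0, 0, 58.5], "yaw": 0}, {"dp": [0, 0, 58.5], "yaw": 0}]'

```text
clock: 17.6
eef_pos: [447.5, 96.4, 28.3]
tcp_rot: [-3.141, -0.001, 0.001]
contact_force: [0.1, 0.0, -0.1]
opening: 1.001
grasp_force: 0.0
```

carry_out --targets '[{"dp": [0, 0, 0], "yaw": 0}, {"dp": [0, 0, 0], "yaw": 0}, {"dp": [0, 0, 0], "yaw": 0}, {"dp": [0, 0, 0], "yaw": 0}, {"dp": [0, 0, 0], "yaw": 0}, {"dp": [0, 0, 0], "yaw": 0}, {"dp": [0, 0, 0], "yaw": 0}, {"dp": [0, 0, 0], "yaw": 0}]' --fingers -1 --grip_force 60

```text
clock: 18.6
eef_pos: [447.4, 96.6, 28.7]
tcp_rot: [-3.141, -0.001, 0.001]
contact_force: [-2.8, -0.1, 11.1]
opening: 0.597
grasp_force: 60.6
```

carry_out --targets '[{"dp": [0, 0, -15], "yaw": 0}, {"dp": [0, 0, -45], "yaw": 0}, {"dp": [0, 0, -75], "yaw": 0}, {"dp": [20, 2, -80], "yaw": 0}, {"dp": [60, 6, -80], "yaw": 0}, {"dp": [105, 10, -80], "yaw": 0}, {"dp": [145, 14, -80], "yaw": 0}, {"dp": [175, 16.5, -80], "yaw": 0}, {"dp": [186.5, 17.5, -80], "yaw": 0}, {"dp": [186.5, 17.5, -75], "yaw": 0}, {"dp": [186.5, 17.5, -65], "yaw": 0}, {"dp": [186.5, 17.5, -50], "yaw": 0}]'

```text
clock: 20.1
eef_pos: [632.7, 79.2, 77.3]
tcp_rot: [3.142, 0.0, 0.001]
contact_force: [1.0, -0.7, -4.2]
opening: 0.603
grasp_force: 63.7
```

carry_out --targets '[{"dp": [0, 0, 15], "yaw": 0}, {"dp": [0, 0, 28], "yaw": 0}, {"dp": [0, 0, 37], "yaw": 0}, {"dp": [0, 0, 42], "yaw": 0}, {"dp": [0, 0, 44.5], "yaw": 0}, {"dp": [0, 0, 45.5], "yaw": 0}, {"dp": [0, 0, 46], "yaw": 0}, {"dp": [0, 0, 46], "yaw": 0}]'

```text
clock: 21.1
eef_pos: [633.8, 79.0, 32.8]
tcp_rot: [-3.142, -0.0, 0.001]
contact_force: [-3.7, -0.7, 6.8]
opening: 0.602
grasp_force: 64.5
```

carry_out --targets '[{"dp": [0, 0, 0], "yaw": 0}, {"dp": [0, 0, 0], "yaw": 0}, {"dp": [0, 0, 0], "yaw": 0}, {"dp": [0, 0, 0], "yaw": 0}, {"dp": [0, 0, 0], "yaw": 0}, {"dp": [0, 0, 0], "yaw": 0}]' --fingers 1

```text
clock: 21.85
eef_pos: [633.7, 79.1, 32.0]
tcp_rot: [3.142, 0.0, 0.001]
contact_force: [-0.1, 0.8, -0.6]
opening: 0.997
grasp_force: 0.0
```

carry_out --targets '[{"dp": [0, 0, -10], "yaw": 0}, {"dp": [0, 0, -40], "yaw": 0}, {"dp": [0, 5, -85], "yaw": 0}, {"dp": [-2, 45, -95], "yaw": 0}, {"dp": [-5, 95, -95], "yaw": 0}, {"dp": [-8, 145, -95], "yaw": 0}, {"dp": [-10, 178, -90], "yaw": 0}, {"dp": [-10, 183, -70], "yaw": 0}, {"dp": [-10, 183, -45], "yaw": 0}, {"dp": [-10, 183, -20], "yaw": 0}, {"dp": [-10, 183, -4], "yaw": 0}, {"dp": [-10, 183, 0], "yaw": 0}]'

```text
clock: 23.35
eef_pos: [623.1, -103.2, 30.7]
tcp_rot: [-3.141, 0.002, 0.001]
contact_force: [-0.6, -0.5, -0.2]
opening: 1.001
grasp_force: 0.0
```

carry_out --targets '[{"dp": [0, 0, 0], "yaw": 0}, {"dp": [0, 0, 0], "yaw": 0}, {"dp": [0, 0, 0], "yaw": 0}, {"dp": [0, 0, 0], "yaw": 0}, {"dp": [0, 0, 0], "yaw": 0}, {"dp": [0, 0, 0], "yaw": 0}, {"dp": [0, 0, 0], "yaw": 0}, {"dp": [0, 0, 0], "yaw": 0}, {"dp": [0, 0, 0], "yaw": 0}, {"dp": [0, 0, 0], "yaw": 0}]' --fingers -1 --grip_force 25

```text
clock: 24.6
eef_pos: [624.2, -104.0, 32.6]
tcp_rot: [3.141, -0.001, 0.001]
contact_force: [-1.2, 0.2, 6.0]
opening: 0.226
grasp_force: 24.6
```

```bash
python3 - <<'E'
from h import *
c=cal('wrist'); im=r.grab_frame('wrist'); np.savez('w3.npz',im=im,K=c[0],rv=c[1],t=c[2])
cv2.imwrite('pics/w3.png',im[:,:,::-1])
E
```

```text
(no output)
```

View pics/w3.png

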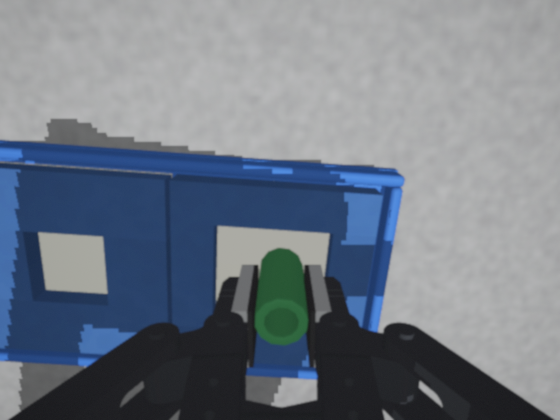

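Green (top ring at (281,322)) is held between the pads. Next I check its x offset from the jaw centre.

```bash
python3 - <<'E'
from h import *
d=np.load('w3.npz'); c=(d['K'],d['rv'],d['t']); im=d['im']; H,S,V=hsv(im); g=(H>45)&(H<85)&(S>90)
p=blob(g,(281,310)); print(p2w(c,(281,321),52), solid(c,p,T['green'],7), p.min(0),p.max(0))
q=proj(c,T['green']+[624,-104,7]); print(q.min(0),q.max(0)); s=r.sense();print(s['eef_pos'])
E
```

```text
[ 624.42943345 -105.48625299] (array([ 623.59063633, -105.51501105]), 0.9686570899847211) [253.5 248.5] [308.5 344.5]
[248.85112513 245.88185438] [304.83148394 345.53411563]
[ 624.24295973 -104.06376355   32.60349833]
```

carry_out --targets '[{"dp": [0, 0, -10], "yaw": 0}, {"dp": [0, 0, -30], "yaw": 0}, {"dp": [0, -5, -45], "yaw": 0}, {"dp": [1, -30, -45], "yaw": 0}, {"dp": [2, -60, -45], "yaw": 0}, {"dp": [3, -85, -45], "yaw": 0}, {"dp": [3, -93, -45], "yaw": 0}, {"dp": [3, -93, -35], "yaw": 0}, {"dp": [3, -93, -20], "yaw": 0}, {"dp": [3, -93, -8], "yaw": 0}, {"dp": [3, -93, -2], "yaw": 0}, {"dp": [3, -93, -0.5], "yaw": 0}]'

```text
clock: 26.15
eef_pos: [626.2, -11.5, 32.5]
tcp_rot: [3.141, 0.002, 0.0]
contact_force: [-5.9, -0.8, 18.1]
opening: 0.22
grasp_force: 26.1
```

carry_out --targets '[{"dp": [0, 0, 0.3], "yaw": 0}, {"dp": [0, 0, 0.5], "yaw": 0}, {"dp": [0, 0, 0.5], "yaw": 0}]'

```text
clock: 26.52
eef_pos: [626.2, -11.4, 32.6]
tcp_rot: [3.141, 0.001, 0.0]
contact_force: [-4.7, -0.6, 11.4]
opening: 0.222
grasp_force: 25.6
```

carry_out --targets '[{"dp": [0, 0, 0], "yaw": 0}, {"dp": [0, 0, 0], "yaw": 0}, {"dp": [0, 0, 0], "yaw": 0}, {"dp": [0, 0, 0], "yaw": 0}, {"dp": [0, 0, 0], "yaw": 0}]' --fingers 0.3

```text
clock: 27.15
eef_pos: [626.7, -10.9, 31.9]
tcp_rot: [-3.142, 0.0, 0.001]
contact_force: [0.4, -0.1, 0.2]
opening: 0.646
grasp_force: 0.0
```

carry_out --targets '[{"dp": [0, 0, -8], "yaw": 0}, {"dp": [0, 0, -30], "yaw": 0}, {"dp": [0, 0, -70], "yaw": 0}, {"dp": [-5, 5, -110], "yaw": 0}, {"dp": [-15, 20, -150], "yaw": 0}, {"dp": [-27, 30, -185], "yaw": 0}, {"dp": [-27, 30, -200], "yaw": 0}, {"dp": [-27, 30, -205], "yaw": 0}, {"dp": [-27, 30, -205], "yaw": 0}]'

```text
clock: 28.28
eef_pos: [599.7, -40.5, 236.1]
tcp_rot: [-3.141, 0.001, 0.001]
contact_force: [-1.5, 1.0, -0.0]
opening: 0.649
grasp_force: 0.0
```

```bash
cat > b.py <<'E'
from h import *
import sys
k=sys.argv[1]; c=cal('wrist'); im=r.grab_frame('wrist'); cv2.imwrite(f'pics/{k}.png',im[:,:,::-1]); H,S,V=hsv(im); s=r.sense(); print(s['eef_pos'])
def near(x,y,z): return proj(c,[(x,y,z)])[0]
for o,mk,P in(('green',(H>45)&(H<85)&(S>100),(627,-11,7)),('orange',((H<16)|(H>172))&(S>120),(float(sys.argv[2]),float(sys.argv[3]),float(sys.argv[4]))),
   ('brass',(H>12)&(H<28)&(S>110),(633.5,79,7)),('dark',(V<95)&(S<70),(460,-249,12))):
    try: print(o,solid(c,blob(mk,near(P[0],P[1],P[2]+25)),T[o],P[2]))
    except Exception as e: print(o,e)
E
python3 b.py w4 469 -98 0
```

```text
[599.46570777 -40.53988671 235.6363592 ]
green (array([625.29629227, -12.83312546]), 0.8459004738858121)
orange (array([469.35584148, -97.07927203]), 0.8967168052767563)
brass (array([631.67963286,  77.52344849]), 0.9156335742629628)
dark (array([498.7150651 , -78.38285441]), 0.050948675543524224)
```

View pics/w4.png

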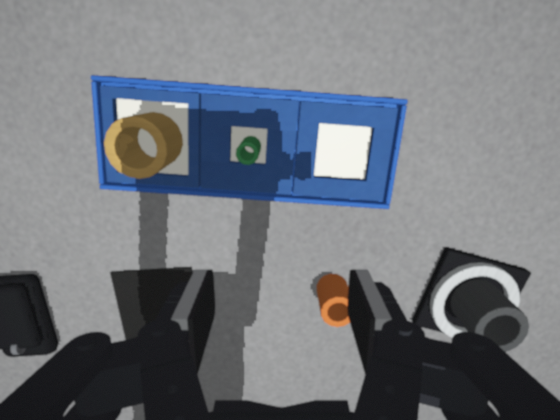

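Brass stands in large, green in small and dark on the stage; orange is still at (336,300). I go for orange now.

carry_out --targets '[{"dp": [-30, 13, 20], "yaw": 0}, {"dp": [-70, 30, 50], "yaw": 0}, {"dp": [-110, 48, 85], "yaw": 0}, {"dp": [-130.5, 57, 115], "yaw": 0}, {"dp": [-130.5, 57, 140], "yaw": 0}, {"dp": [-130.5, 57, 165], "yaw": 0}, {"dp": [-130.5, 57, 185], "yaw": 0}, {"dp": [-130.5, 57, 200], "yaw": 0}, {"dp": [-130.5, 57, 208], "yaw": 0}, {"dp": [-130.5, 57, 211], "yaw": 0}, {"dp": [-130.5, 57, 211], "yaw": 0}]' --fingers 1

```text
clock: 29.7
eef_pos: [469.5, -98.0, 26.2]
tcp_rot: [3.142, -0.0, 0.001]
contact_force: [1.0, 0.5, 0.1]
opening: 0.995
grasp_force: 0.0
```

carry_out --targets '[{"dp": [0, 0, 0], "yaw": 0}, {"dp": [0, 0, 0], "yaw": 0}, {"dp": [0, 0, 0], "yaw": 0}, {"dp": [0, 0, 0], "yaw": 0}, {"dp": [0, 0, 0], "yaw": 0}, {"dp": [0, 0, 0], "yaw": 0}, {"dp": [0, 0, 0], "yaw": 0}, {"dp": [0, 0, 0], "yaw": 0}, {"dp": [0, 0, 0], "yaw": 0}]' --fingers -1 --grip_force 30

```text
clock: 30.82
eef_pos: [469.5, -98.1, 26.5]
tcp_rot: [3.141, -0.001, 0.001]
contact_force: [-0.6, -0.3, 4.8]
opening: 0.405
grasp_force: 29.3
```

carry_out --targets '[{"dp": [0, 0, -12], "yaw": 0}, {"dp": [0, 0, -40], "yaw": 0}, {"dp": [10, 0, -55], "yaw": 0}, {"dp": [50, 1, -55], "yaw": 0}, {"dp": [95, 2, -55], "yaw": 0}, {"dp": [135, 2.5, -55], "yaw": 0}, {"dp": [151, 2.5, -50], "yaw": 0}, {"dp": [151, 2.5, -40], "yaw": 0}, {"dp": [151, 2.5, -25], "yaw": 0}, {"dp": [151, 2.5, -14], "yaw": 0}, {"dp": [151, 2.5, -9], "yaw": 0}, {"dp": [151, 2.5, -7.5], "yaw": 0}]'

```text
clock: 32.33
eef_pos: [619.2, -100.4, 33.5]
tcp_rot: [-3.141, 0.002, 0.001]
contact_force: [-7.1, 1.0, 14.4]
opening: 0.398
grasp_force: 31.1
```

carry_out --targets '[{"dp": [0, 0, 0.3], "yaw": 0}, {"dp": [0, 0, 0.5], "yaw": 0}, {"dp": [0, 0, 0.5], "yaw": 0}]'

```text
clock: 32.7
eef_pos: [619.5, -100.4, 33.6]
tcp_rot: [-3.141, 0.001, 0.001]
contact_force: [-4.9, -0.2, 7.3]
opening: 0.406
grasp_force: 30.6
```

carry_out --targets '[{"dp": [0, 0, 0], "yaw": 0}, {"dp": [0, 0, 0], "yaw": 0}, {"dp": [0, 0, 0], "yaw": 0}, {"dp": [0, 0, 0], "yaw": 0}, {"dp": [0, 0, 0], "yaw": 0}]' --fingers 0.6

```text
clock: 33.33
eef_pos: [620.3, -100.4, 32.9]
tcp_rot: [-3.142, 0.0, 0.001]
contact_force: [0.5, -0.8, -0.1]
opening: 0.799
grasp_force: 0.0
```

carry_out --targets '[{"dp": [0, 0, -8], "yaw": 0}, {"dp": [0, 0, -30], "yaw": 0}, {"dp": [0, 0, -70], "yaw": 0}, {"dp": [-5, 0, -110], "yaw": 0}, {"dp": [-15, 5, -150], "yaw": 0}, {"dp": [-20, 10, -185], "yaw": 0}, {"dp": [-20, 10, -215], "yaw": 0}, {"dp": [-20, 10, -225], "yaw": 0}, {"dp": [-20, 10, -225], "yaw": 0}]' --fingers 0.6

```text
clock: 34.45
eef_pos: [600.4, -110.4, 258.2]
tcp_rot: [3.141, -0.001, 0.001]
contact_force: [0.3, 0.7, -0.4]
opening: 0.8
grasp_force: 0.0
```

```bash
python3 b.py w5 620.5 -100.6 7
```

```text
[ 599.89722791 -110.30771536  257.17339535]
green (array([625.32399266, -12.15824118]), 0.8705701954050578)
orange (array([ 618.7677544 , -101.88182541]), 0.9080286518017939)
brass (array([631.82540076,  77.76261955]), 0.9107660927198371)
dark (array([434.42519214, -94.00264298]), 32.059885211685234)
```

View pics/w5.png

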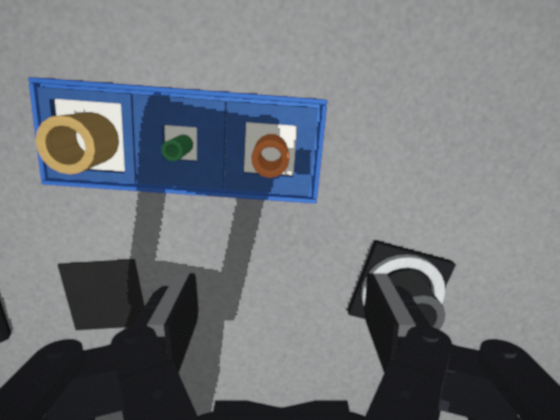

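Orange (270,157), green (178,147) and brass (75,143) stand upright in their compartments, each within about 3 mm of centre. Dark stands in the stage ring (405,295), though a finger partly hides it.

```bash
python3 -c "
from rig import r
print(r.sign_off())"
```

```text
the job is handed in; nothing more can be done
None
```

I handed the job in at about 34 s: dark is on the stage, brass in large, orange in medium and green in small, all upright and released, and the arm never went near the mouse; sign-off returned no verdict.

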